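# Close the filter bay of the suction unit

### The job

The suction unit's filter has been changed: take the flat metal cover plate from the grey mat, lay it in the open bay on top of the white unit without dropping it, and press it down until it sits level and fully home, flush with the top of the unit all round. Then turn the steel latch beside the bay clockwise, a quarter turn to its stop, so that its tongue points across the cover and locks it. Leave the handpiece, the jar and the spatula where they are.

Things in the scene. Friction and masses are not known exactly. Their poses are not given: they have to be found in the camera images.
- cover: The loose cover: a plain brushed aluminium plate, 62 (its x) x 140 (its y) x 12 mm (z), 0.25 kg, lying flat on the mat. Origin: centre of its underside. It may go into the bay either way round.
- unit: The suction unit, a low white plastic box fixed to the table, 180 (x) x 240 (y, from -110 to +130) x 54 mm high, with a rectangular bay sunk in its top and the latch on its top at the +y end. Origin: on its underside, below the bay's centre. x runs across the bay, y along it, z up.
- bay (a point): Centre of the bay at the height of the two ledges at the bay's ends on which the cover's underside rests when home: 42 mm above the table, 12 mm below the unit's top; axes as the unit's. Four stiff black studs (x = +-21, y = +-50 mm) stand 4 to 6 mm above the ledges: a cover laid in rests on them, proud or tilted. Each yields at 2.5 N, in all 10 to 15 N, and stays down.
- bay_mouth (a point): Centre of the bay's mouth, level with the unit's top, 54 mm above the table; axes as the unit's. The bay is 66 (x) x 144 mm (y), so the cover has 2 mm play all round, its length along y. As room for fingers, the middle 60 mm (y within +-30 mm) of both long sides is cut away down to 34 mm above the table, right out to the unit's sides.
- mat: Grey mat fixed to the table, 170 (x) x 220 (y) x 6 mm, on which the cover lies at the start. Origin: centre of its underside.
- latch (a joint): Angle of the latch: 0 = tongue along the unit's +x, clear of the bay; it grows clockwise seen from above to its stop at 1.571 = tongue along the unit's -y, over the cover. It stays where it is left (friction 0.05 Nm). Starts at 0 to 0.25.
- latch_grip (a point): Point on the latch's upright turning axis, at the height to grip, 76 mm above the table; on the unit the axis is at x = 0, y = +94 mm. Its x axis points along the tongue and turns with it. The steel grip bar is 56 mm long (x +-28 mm), 12 mm wide (y) and reaches from 61 to 88 mm above the table.
- latch_tip (a point): Tip of the latch's flat tongue, 45 mm from the turning axis, 58 mm above the table. The tongue is 18 mm wide, from 56 to 61 mm above the table, 2 mm above the cover when that is home; it turns in one piece with the grip bar above it.
- handpiece: Bystander: white treatment handpiece standing on its 72 mm wide head, 170 mm high. Origin: centre of its underside.
- jar: Bystander: white cream jar, 72 mm wide, 65 mm high. Origin: centre of its underside.
- spatula: Bystander: spatula, 190 mm long, lying on the table beyond the work. Origin: its middle, on the underside.
Not all that is in view belongs to the job. Several things have the shape of the cover; the one meant has the colours described above.

How it is judged:
On the way, in this order (a step that is already met when the one before it is completed fails the run):
1. the cover is in the bay, pressed home and level (horizontal distance between cover and bay below 0.005 m and z of cover in the frame of bay between -0.002 and 0.002 m and angle between cover's own z axis and vertical below 0.02 rad), for 0.2 s.
2. the latch is turned over the cover (value of joint latch above 1.35 rad), for 0.2 s.
At the end, for the whole second after the job is handed in: The cover lies at rest in the bay, its underside centre within 2 mm of the ledges' height and 5 mm of the bay's centre, tilted less than 0.02 rad, and the latch is turned over it to more than 1.35 rad (stop at 1.571) (all of step 1 and value of joint latch above 1.35 rad and linear speed of cover below 0.02 m/s); the robot touches nothing.
It fails at once if the cover is dropped (falls free at over 0.6 m/s) (linear speed of cover above 0.6 m/s and contact force between the fingers and cover below 0.01 N).
It fails at once if the handpiece is moved by more than 30 mm (distance of handpiece from where it was at the start of the episode above 0.03 m).
It fails at once if the jar is moved by more than 30 mm (distance of jar from where it was at the start of the episode above 0.03 m).
It fails at once if the spatula is moved by more than 30 mm (distance of spatula from where it was at the start of the episode above 0.03 m).
It also fails if it takes over 64 s, if anything falls off the work surface, if the arm or the gripper's body presses on something with over 40 N, if the wrist force passes 120 N, or if a joint passes its speed limit or range.

### The arm

A 6-joint arm with a two-finger parallel gripper is mounted at the origin on the work surface. World frame = base frame: x ahead of the robot, y to its left, z up, the work surface at z = 0. Lengths are in m, angles in rad, forces in N, time in s.
With the tool pointing down it reaches from about 0.35 to 0.975 m from the base axis. Payload 7.1 kg.
Tool frame: the origin (TCP) lies midway between the tips of the shut fingers; the grasp point (between the pads) lies 19 mm behind it; z points along the fingers, y is the line along which they close (so a half turn about z gives the same grasp; the last joint's range is limited). The gripper opens to 88 mm and grips with 3 to 60 N. Pads are 20 mm wide; open, the fingers measure 115 mm over their backs; the gripper's body (75 mm by 178 mm) begins 61 mm behind the grasp point.
Start: joints at [1.177, 0.423, 1.63, -0, 1.089, -0.019], TCP at [0.229, 0.582, 0.183] pointing down, gripper open.
Joint ranges: [-3, 3], [-0.9, 2.11], [0.09, 2.58], [-1.31, 4.45], [0.11, 2.69], [-2.54, 2.54]. Speed limits (rad/s): [2.39, 2.39, 3.01, 3.14, 3.14, 3.14].

### API

Orientations are given as a unit quaternion [x, y, z, w].
In Python, from plant import manip gives the robot as it stands.
- The arm moves only by the tool step_arm, never from a script. Its argument "steps" is a list of rows, each an object with "turn": the turn, a rotation vector about the tool's x, y, z scaled (see below), a list of three; "linear": the shift along the tool's x, y, z scaled (see below), a list of three; "claw": the closure, from -1 (fully open) to 1 (shut). In form: [{"turn": [wx, wy, wz], "linear": [tx, ty, tz], "claw": claw}, ...]. A call has 1 to 10 rows; each row is the pose to reach, as a shift and turn from the pose commanded when the call began, along the tool's axes at that moment; what a row does not reach only later rows make up. The controller multiplies each number of a shift by 50 cm and each number of a turn by 2 rad. A row lasts 1/8 s, in which the tool goes at most 62.5 mm and 10.7 degrees, less where a joint would pass 70% of its speed; a pose out of reach is approached as far as the arm can. A call with a number of a shift or a turn outside -1 to 1 is refused whole. A call with a gripper value outside its range is refused whole. The fingers move at their own pace and stop on an object; "newtons" is the grip in N (left out, the last holds). Time passes only in rows, so rows that repeat a pose let the fingers close. It gives the time, the measured TCP pose, the force, the opening and the grip force at its end, in the units of the state.
- manip.get_obs(): the state, without advancing time (a new reading comes with each control period).
- manip.grab_frame(name): name is "side" or "top"; returns the picture (420x560x3 uint8, blue, green, red); there is no depth.
- manip.camera_params(name): a dict with "intrinsics" (3x3 intrinsics, pixels), "R" (3x3) and "t" (3): a world point X has camera coordinates R X + t. Camera axes: x right, y down, z forward; pixel columns grow to the right and rows downward; lengths in m; the calibration is good to about 2 mm. A picture is of the moment at which its call begins. camera_params takes no time and is no camera call.
- manip.job_done(): hands the job in; it is judged then, once.
Trained networks look in the newest picture that a camera, given by its name, has taken for a name from the list of things; names that differ only in an ending like _2 or _b are one class to them, and where a whole thing is asked for, a point or a joint stands for the part that bears it (a point fixed in the world has none). Each returns a list of dicts, best first, with "p" (0 to 1); they miss things now and then, are a little off and sometimes report something else, mostly with a low value. They report only what shows in the picture. A call takes as long as a camera call. They do not tell look-alikes from the thing itself.
- manip.outline_of(camera, query): "region" (420x560 bool, what is visible of it).
- manip.landmark_of(camera, query): "at" ([x, y, z] in m, in world coordinates, good to about 4 mm: a listed point, or the origin of a listed thing).
The state is a dict: "time_s": time; "joints": joint angles; "joint_vel": joint speeds; "joint_torque": joint torques, N m; "tool_pos": TCP position; "eef_rot": TCP orientation; "ft_force": force on the tool from outside, world axes, zero at the start; "torque": the same for the moment, N m; "finger_gap": opening from 0.0 (shut) to 1.0 (fully open); "grip_force": force on a finger pad.
Only numpy, scipy, OpenCV 4.12 (cv2) and the standard library are available. Lean on these libraries where they do the work, as an engineer would, in place of code of your own. Each camera call takes 0.05 s, during which the arm holds its last target. There are 200 camera calls.

## Working session

There is one attempt and no reset: what is moved stays moved. The work goes in short steps, Python scripts to look and compute and a tool call to move; the robot and the scene stay as the last step left them, time stands still between calls to the robot, and variables do not carry over. Pictures are saved under pics/ and viewed, at most 10 in all, crops included, and the job is handed in when it is done.

Besides the shell and the picture viewer there is one more tool, called after ">>>" by a JSON object that holds its "op" and its "data". step_arm: Moves the arm, as the interface text tells. Its arguments: {"type":"object","properties":{"steps":{"type":"array","items":{"type":"object","properties":{"turn":{"type":"array","items":{"type":"number"}},"linear":{"type":"array","items":{"type":"number"}},"claw":{"type":"number"}}}},"newtons":{"type":"number"}},"required":["steps"]}

```bash
mkdir -p pics; cat > h.py <<'E'
from plant import manip
import numpy as np, cv2
from scipy.spatial.transform import Rotation as Ro
def ray(cam,u,v,z):
    p=manip.camera_params(cam);K=np.array(p["intrinsics"]);R=np.array(p["R"]);t=np.array(p["t"])
    c=-R.T@t; d=R.T@np.linalg.solve(K,[u,v,1]); return c+d*(z-c[2])/d[2]
def proj(cam,X):
    p=manip.camera_params(cam);x=np.array(p["R"])@np.array(X)+np.array(p["t"]);x=np.array(p["intrinsics"])@x;return x[:2]/x[2]
E
python3 - <<'E'
from h import *
a=manip.grab_frame("top");b=manip.grab_frame("side")
cv2.imwrite("pics/top0.png",a);cv2.imwrite("pics/side0.png",b)
for q in ["cover","unit","bay","bay_mouth","mat","latch_grip","latch_tip","handpiece","jar","spatula"]:
    for c in ["top","side"]:
        print(q,c,[(np.round(r["at"],3).tolist(),round(r["p"],2)) for r in manip.landmark_of(c,q)][:4])
o=manip.get_obs();print(o["time_s"],o["tool_pos"],o["eef_rot"],o["ft_force"])
E
```

```text
cover top [([0.292, -0.403, 0.003], 0.94), ([0.295, -0.203, -0.0], 0.86), ([0.551, -0.204, 0.004], 0.66), ([0.791, -0.301, 0.0], 0.57)]
cover side [([0.554, -0.198, 0.005], 0.95), ([0.293, -0.401, -0.003], 0.83), ([0.787, -0.302, -0.002], 0.82), ([0.294, -0.202, 0.005], 0.59)]
unit top [([0.511, 0.207, -0.004], 0.86), ([0.551, -0.205, 0.006], 0.33)]
unit side [([0.51, 0.212, -0.001], 0.81)]
bay top [([0.511, 0.21, 0.043], 0.67)]
bay side [([0.512, 0.209, 0.041], 0.76)]
bay_mouth top [([0.514, 0.205, 0.054], 0.71)]
bay_mouth side [([0.516, 0.21, 0.055], 0.73)]
mat top [([0.55, -0.194, 0.001], 0.74)]
mat side [([0.55, -0.198, 0.002], 0.58)]
latch_grip top []
latch_grip side [([0.501, 0.302, 0.074], 0.52)]
latch_tip top [([0.549, 0.301, 0.06], 0.7)]
latch_tip side [([0.549, 0.302, 0.06], 0.43), ([0.466, 0.486, 0.001], 0.16)]
handpiece top [([0.462, 0.484, -0.001], 0.67)]
handpiece side [([0.464, 0.483, -0.003], 0.61)]
jar top [([0.455, -0.457, -0.002], 0.86), ([0.802, -0.029, 0.003], 0.16)]
jar side [([0.459, -0.454, 0.0], 0.9)]
spatula top [([0.805, -0.029, -0.001], 0.76)]
spatula side [([0.805, -0.027, -0.002], 0.58)]
1.1 [0.22874357 0.58164005 0.18298089] [ 1.86252830e-01  9.82501849e-01  7.17647385e-06 -1.15705615e-07] [-0.4591138   0.4384194  -0.43541016]
```

View pics/top0.png

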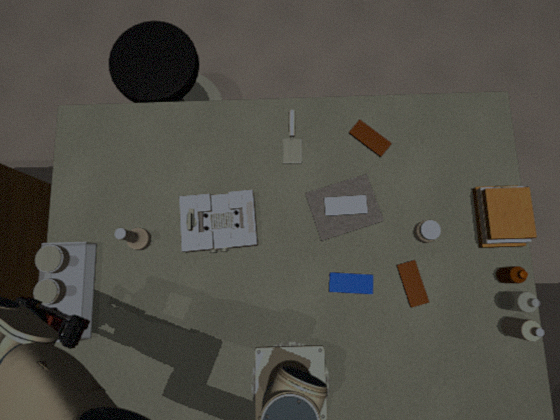

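View pics/side0.png

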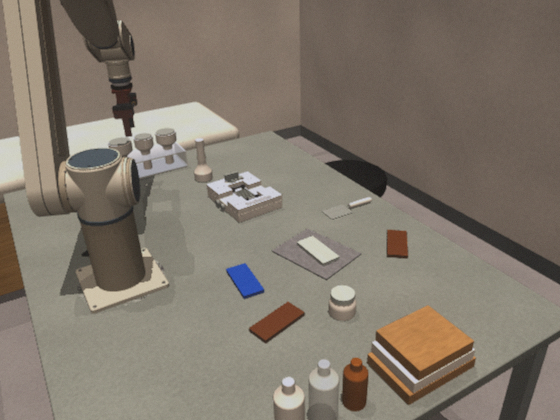

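Top view: the aluminium cover is on the mat at about (346,205). The unit is at (218,220), with its latch at the left end (190,218). The blue and red plates are look-alikes. Next I'll measure the exact poses.

```bash
python3 - <<'E'
from h import *
a=cv2.imread("pics/top0.png")
g=cv2.cvtColor(a,cv2.COLOR_BGR2GRAY)
m=np.zeros_like(g);m[185:225,315:375]=(g[185:225,315:375]>150)
def fit(mask,z,name):
    c=max(cv2.findContours(mask.astype(np.uint8),cv2.RETR_EXTERNAL,cv2.CHAIN_APPROX_NONE)[0],key=cv2.contourArea)
    P=np.array([ray("top",u,v,z)[:2] for u,v in c[:,0]])
    r=cv2.minAreaRect((P*1000).astype(np.float32)); print(name,r, (cv2.boxPoints(r)).round().tolist())
fit(m,0.018,"cover thr")
for q,z in [("cover",0.018),("unit",0.054)]:
  for r in manip.outline_of("top",q):
    print(round(r["p"],2));fit(r["region"],z,q)
for c in ["top","side"]:
  for q in ["latch_tip","latch_grip","bay_mouth"]:
    print(q,[np.round(r["at"],4).tolist() for r in manip.landmark_of(c,q)][:1])
crop=np.hstack([a[180:260,170:265],a[165:245,300:395]])
cv2.imwrite("pics/crop.png",cv2.resize(crop,None,fx=4,fy=4,interpolation=cv2.INTER_CUBIC))
E
```

```text
Traceback (most recent call last):
ValueError: max() iterable argument is empty
```

```bash
python3 - <<'E'
from h import *
a=cv2.imread("pics/top0.png")
g=cv2.cvtColor(a,cv2.COLOR_BGR2GRAY)
s=g[185:225,315:375];t,mm=cv2.threshold(s,0,1,cv2.THRESH_OTSU);print("otsu",t,s.max(),s.min())
m=np.zeros_like(g);m[185:225,315:375]=mm
def fit(mask,z,name):
    c=max(cv2.findContours(mask.astype(np.uint8),cv2.RETR_EXTERNAL,cv2.CHAIN_APPROX_NONE)[0],key=cv2.contourArea)
    P=np.array([ray("top",u,v,z)[:2] for u,v in c[:,0]])
    r=cv2.minAreaRect((P*1000).astype(np.float32)); print(name,r, (cv2.boxPoints(r)).round().tolist())
fit(m,0.018,"cover thr")
for q,z in [("cover",0.018),("unit",0.054)]:
  for r in manip.outline_of("top",q):
    print(round(r["p"],2));fit(r["region"],z,q)
for c in ["top","side"]:
  for q in ["latch_tip","latch_grip","bay_mouth"]:
    print(q,[np.round(r["at"],4).tolist() for r in manip.landmark_of(c,q)][:1])
crop=np.hstack([a[180:260,170:265],a[165:245,300:395]])
cv2.imwrite("pics/crop.png",cv2.resize(crop,None,fx=4,fy=4,interpolation=cv2.INTER_CUBIC))
E
```

```text
otsu 99.0 128 58
cover thr ((554.8509521484375, -200.69723510742188), (60.31991958618164, 140.1291961669922), 1.88728928565979) [[522.0, -132.0], [527.0, -272.0], [587.0, -270.0], [583.0, -130.0]]
0.85
cover ((784.8489990234375, -294.181396484375), (139.09091186523438, 64.94827270507812), 50.283164978027344) [[715.0, -327.0], [765.0, -368.0], [854.0, -261.0], [804.0, -220.0]]
0.66
cover ((295.7074890136719, -398.47174072265625), (138.46322631835938, 62.06039047241211), 14.273646354675293) [[221.0, -385.0], [236.0, -446.0], [370.0, -411.0], [355.0, -351.0]]
0.65
cover ((299.7812194824219, -201.22586059570312), (140.7731170654297, 64.40019226074219), 85.02193450927734) [[262.0, -269.0], [326.0, -274.0], [338.0, -134.0], [274.0, -128.0]]
0.63
cover ((554.0802001953125, -200.2744903564453), (62.794681549072266, 143.03567504882812), 1.4842780828475952) [[521.0, -130.0], [525.0, -273.0], [587.0, -271.0], [584.0, -128.0]]
0.57
unit ((507.6560974121094, 217.73858642578125), (197.18748474121094, 245.62184143066406), 2.8621208667755127) [[403.0, 335.0], [415.0, 90.0], [612.0, 100.0], [600.0, 345.0]]
latch_tip [[0.5492, 0.3011, 0.0598]]
latch_grip []
bay_mouth [[0.5143, 0.2054, 0.0542]]
latch_tip [[0.5494, 0.3025, 0.0601]]
latch_grip [[0.5015, 0.3025, 0.0741]]
bay_mouth [[0.5164, 0.2105, 0.0552]]
```

View pics/crop.png

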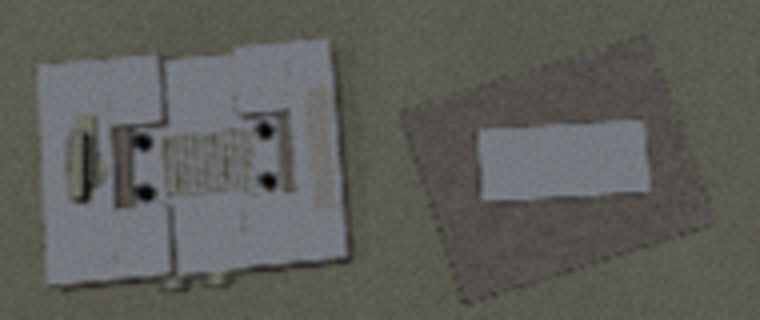

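The crop shows the four studs at about (143,143), (145,192), (265,130) and (268,180), with the tongue hidden under the grip bar at (85,160). I'll use the studs to fix the unit's pose.

```bash
python3 - <<'E'
from h import *
A=np.mean([manip.grab_frame("top").astype(float) for _ in range(6)],0);cv2.imwrite("pics/avg.png",A)
g=A.mean(2)
P=[]
loc=[(-21,50),(21,50),(-21,-50),(21,-50)]
for (u,v) in [(145,192),(143,143),(268,180),(265,130)]:
    u0,v0=170+u/4,180+v/4
    s=np.s_[int(v0)-4:int(v0)+5,int(u0)-4:int(u0)+5]
    vv,uu=np.mgrid[s]; w=np.clip(75-g[s],0,None)
    u1,v1=(w*uu).sum()/w.sum(),(w*vv).sum()/w.sum()
    P.append(ray("top",u1,v1,0.046)[:2]);print(u1,v1,P[-1])
P=np.array(P);L=np.array(loc)/1000
c=P.mean(0);q=(P-c);th=np.arctan2((L[:,0]*q[:,1]-L[:,1]*q[:,0]).sum(),(L*q).sum())
R=np.array([[np.cos(th),-np.sin(th)],[np.sin(th),np.cos(th)]])
print("bay",c,"yaw",th,"res",(q-L@R.T)*1000)
la=c+R@[0,.094];print("latch axis",la)
e=manip.camera_params("top");print("cam",-np.array(e["R"]).T@np.array(e["t"]))
o=manip.get_obs();print(Ro.from_quat(o["eef_rot"]).as_matrix().round(4),o["time_s"])
print(proj("top",[*la,.088]), proj("top",[*(la+R@[.045,0]),.058]))
E
```

```text
205.53081382864502 227.75749767375277 [0.48768076 0.25747183]
204.75937183383994 214.917616514691 [0.52970756 0.26034655]
236.72275370474586 224.89054586381548 [0.49397857 0.15681347]
235.87977567472836 211.9836137399229 [0.53629159 0.15931115]
bay [0.51191462 0.20848575] yaw 0.06375651475776926 res [[-0.09085893  0.42565228]
 [ 0.02127516  0.62440533]
 [-0.16438488 -0.43588856]
 [ 0.23396865 -0.61416905]]
latch axis [0.50592557 0.30229476]
cam [ 0.30766485 -0.01109142  1.34036826]
[[-0.9306  0.3661  0.    ]
 [ 0.3661  0.9306 -0.    ]
 [-0.     -0.     -1.    ]] 1.8
[188.51827749 220.62794748] [190.16298122 208.26039938][ WARN:0@3.163] global loadsave.cpp:1063 imwrite_ Unsupported depth image for selected encoder is fallbacked to CV_8U.
```

```bash
cat >> h.py <<'E'
def go(x,y,z,phi):
    "numbers for a move to TCP x,y,z, tool down, tool y axis at heading phi"
    o=manip.get_obs();R=Ro.from_quat(o["eef_rot"])
    T=Ro.from_matrix(np.array([[-np.sin(phi),np.cos(phi),0],[np.cos(phi),np.sin(phi),0],[0,0,-1]]).astype(float))
    d=R.inv().apply(np.array([x,y,z])-o["tool_pos"])/.5; w=(R.inv()*T).as_rotvec()/2
    print("linear",d.round(4).tolist(),"turn",w.round(4).tolist(),"rows",round(max(np.linalg.norm(d)*.5/.0625,np.linalg.norm(w)*2/.1867),1))
E
python3 - <<'E'
from h import *
go(.42,.20,.24,.6)
go(.5545,-.2005,.10,.03)
E
```

```text
linear [-0.6353, -0.5702, -0.1141] turn [0.0, 0.0, 0.298] rows 6.9
linear [-1.1788, -1.2172, 0.166] turn [0.0, 0.0, 0.583] rows 13.6
```

>>> {"op": "step_arm", "data": {"steps": [{"linear": [-0.0,-0.0,-0.1141],"turn": [0,0,0],"claw": -1},{"linear": [-0.6353,-0.5702,-0.1141],"turn": [0,0,0.298],"claw": -1},{"linear": [-0.6353,-0.5702,-0.1141],"turn": [0,0,0.298],"claw": -1},{"linear": [-0.6353,-0.5702,-0.1141],"turn": [0,0,0.298],"claw": -1},{"linear": [-0.6353,-0.5702,-0.1141],"turn": [0,0,0.298],"claw": -1},{"linear": [-0.6353,-0.5702,-0.1141],"turn": [0,0,0.298],"claw": -1},{"linear": [-0.6353,-0.5702,-0.1141],"turn": [0,0,0.298],"claw": -1},{"linear": [-0.6353,-0.5702,-0.1141],"turn": [0,0,0.298],"claw": -1},{"linear": [-0.6353,-0.5702,-0.1141],"turn": [0,0,0.298],"claw": -1}]}}

```text
time_s: 2.92
tool_pos: [0.4212, 0.1974, 0.2402]
eef_rot: [0.469, 0.883, 0.0, 0.0]
ft_force: [-0.8, 0.9, -0.2]
finger_gap: 1.003
grip_force: 0.0
```

```bash
python3 - <<'E'
from h import *
go(.5545,-.2005,.06,.03)
E
```

```text
linear [-0.8082, -0.2255, 0.3608] turn [0.0003, 0.0002, 0.2825] rows 7.3
```

>>> {"op": "step_arm", "data": {"steps": [{"linear": [-0.8082,-0.2255,0.3608],"turn": [0,0,0.2825],"claw": -1},{"linear": [-0.8082,-0.2255,0.3608],"turn": [0,0,0.2825],"claw": -1},{"linear": [-0.8082,-0.2255,0.3608],"turn": [0,0,0.2825],"claw": -1},{"linear": [-0.8082,-0.2255,0.3608],"turn": [0,0,0.2825],"claw": -1},{"linear": [-0.8082,-0.2255,0.3608],"turn": [0,0,0.2825],"claw": -1},{"linear": [-0.8082,-0.2255,0.3608],"turn": [0,0,0.2825],"claw": -1},{"linear": [-0.8082,-0.2255,0.3608],"turn": [0,0,0.2825],"claw": -1},{"linear": [-0.8082,-0.2255,0.3608],"turn": [0,0,0.2825],"claw": -1},{"linear": [-0.8082,-0.2255,0.3608],"turn": [0,0,0.2825],"claw": -1}]}}

```text
time_s: 4.05
tool_pos: [0.555, -0.1968, 0.059]
eef_rot: [0.695, 0.719, -0.0, -0.001]
ft_force: [0.1, 0.7, -0.9]
finger_gap: 1.001
grip_force: 0.0
```

```bash
python3 - <<'E'
from h import *
go(.5545,-.2005,.009,.03)
cv2.imwrite("pics/s1.png",cv2.resize(manip.grab_frame("side")[180:300,250:400],None,fx=4,fy=4))
E
```

```text
linear [-0.0074, -0.0011, 0.1] turn [-0.0006, -0.0004, 0.002] rows 0.8
```

View pics/s1.png

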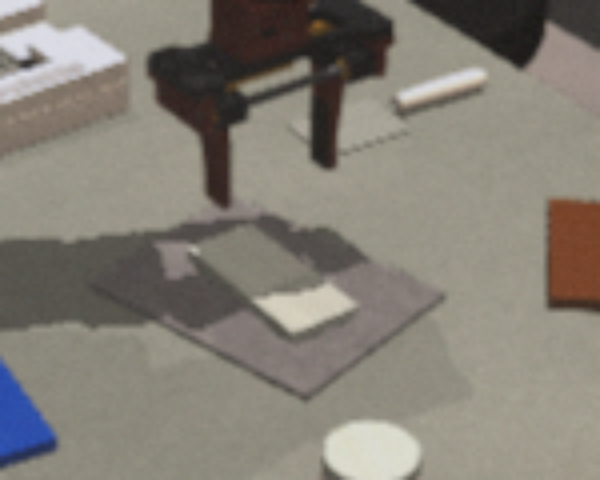

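The open fingers straddle the plate from above, with tips at (220,205) and (325,165) and the plate at (270,270). I'll descend and grip.

>>> {"op": "step_arm", "data": {"steps": [{"linear": [-0.005,-0.001,0.06],"turn": [0,0,0.001],"claw": -1},{"linear": [-0.005,-0.001,0.1],"turn": [0,0,0.001],"claw": -1},{"linear": [-0.005,-0.001,0.1],"turn": [0,0,0.001],"claw": -1},{"linear": [-0.005,-0.001,0.1],"turn": [0,0,0.001],"claw": -1}]}}

```text
time_s: 4.6
tool_pos: [0.5552, -0.1992, 0.0104]
eef_rot: [0.695, 0.719, 0.0, 0.0]
ft_force: [0.7, 0.5, 1.3]
finger_gap: 0.999
grip_force: 0.0
```

>>> {"op": "step_arm", "data": {"newtons": 30, "steps": [{"linear": [0,0,0],"turn": [0,0,0],"claw": 1},{"linear": [0,0,0],"turn": [0,0,0],"claw": 1},{"linear": [0,0,0],"turn": [0,0,0],"claw": 1},{"linear": [0,0,0],"turn": [0,0,0],"claw": 1},{"linear": [0,0,0],"turn": [0,0,0],"claw": 1},{"linear": [0,0,0],"turn": [0,0,0],"claw": 1}]}}

```text
time_s: 5.35
tool_pos: [0.5547, -0.1997, 0.0096]
eef_rot: [0.695, 0.719, -0.0, -0.0]
ft_force: [-1.8, -0.3, 0.5]
finger_gap: 0.354
grip_force: 0.0
```

```bash
python3 - <<'E'
from h import *
a=manip.grab_frame("side")[180:300,250:400];b=manip.grab_frame("top")[160:260,290:400]
cv2.imwrite("pics/s2.png",np.hstack([cv2.resize(a,(500,400)),cv2.resize(b,(300,400))]))
o=manip.get_obs();print(o["finger_gap"],o["grip_force"],o["tool_pos"])
E
```

```text
0.2650670294528053 0.0 [ 0.55468769 -0.19970802  0.00960044]
```

View pics/s2.png

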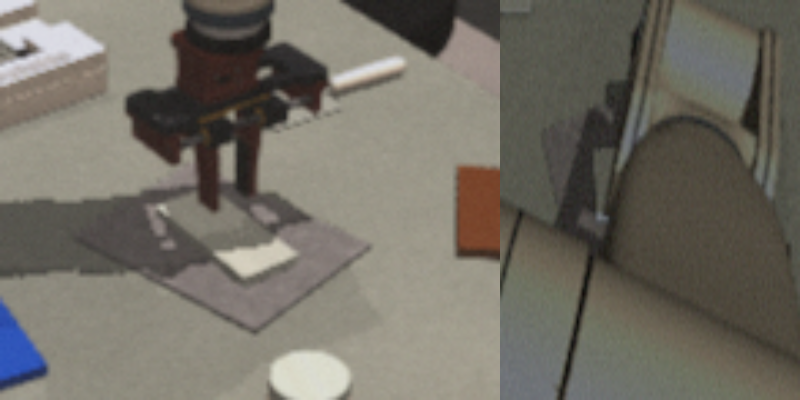

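The fingers closed above the plate without gripping it: the tips are at (210,205) and (245,190), over its far half. I'll compare that with the projected TCP.

```bash
python3 - <<'E'
from h import *
for z in [0.0096,.02,.03,.04,.05,.06]: print(z,proj("side",[.5547,-.1997,z]))
print("edge corners",[proj("side",[x/1000,y/1000,.018]).round(1).tolist() for x,y in [[522.0, -132.0], [527.0, -272.0], [587.0, -270.0], [583.0, -130.0]]])
print(-np.array(manip.camera_params("side")["R"]).T@np.array(manip.camera_params("side")["t"]))
o=manip.get_obs();print(o["joints"],o["ft_force"])
E
```

```text
0.0096 [318.37025518 250.10854408]
0.02 [318.38777291 247.3199605 ]
0.03 [318.40472629 244.62121422]
0.04 [318.42178798 241.90522772]
0.05 [318.43895901 239.17183527]
0.06 [318.45624043 236.420869  ]
edge corners [[297.7, 240.9], [324.3, 262.4], [340.4, 255.7], [313.5, 234.8]]
[-0.17037397 -1.26475781  0.89998708]
[-3.65768569e-01  6.14491308e-01  1.79909391e+00 -1.55462910e-05
  7.28059828e-01 -3.98762428e-01] [-0.29068337  0.4657694  -0.5379159 ]
```

>>> {"op": "step_arm", "data": {"steps": [{"linear": [0,0,0],"turn": [0,0,0],"claw": -1},{"linear": [0,0,0],"turn": [0,0,0],"claw": -1},{"linear": [0,0,0],"turn": [0,0,0],"claw": -1},{"linear": [0,0,0],"turn": [0,0,0],"claw": -1},{"linear": [0,0,0],"turn": [0,0,0],"claw": -1},{"linear": [0,0,0],"turn": [0,0,0],"claw": -1},{"linear": [0,0,0],"turn": [0,0,0],"claw": -1}]}}

```text
time_s: 6.32
tool_pos: [0.5547, -0.1997, 0.0096]
eef_rot: [0.695, 0.719, -0.0, 0.0]
ft_force: [-0.3, -0.2, -0.2]
finger_gap: 0.99
grip_force: 0.0
```

```bash
python3 - <<'E'
from h import *
a=manip.grab_frame("side")[180:270,270:370]
cv2.imwrite("pics/s3.png",cv2.resize(a,None,fx=6,fy=6,interpolation=cv2.INTER_CUBIC))
print(manip.get_obs()["finger_gap"],manip.get_obs()["tool_pos"])
for s in (-1,1):
  for r in (.044,.0575):
   for z in (.01,.03,.05): print(s,r,z,((proj("side",[.5547+s*r,-.1997,z])-[270,180])*6).round())
E
```

```text
0.9960790498440266 [ 0.55471957 -0.19969126  0.00965259]
-1 0.044 0.01 [218. 447.]
-1 0.044 0.03 [218. 414.]
-1 0.044 0.05 [218. 381.]
-1 0.0575 0.01 [196. 455.]
-1 0.0575 0.03 [196. 423.]
-1 0.0575 0.05 [195. 390.]
1 0.044 0.01 [360. 394.]
1 0.044 0.03 [361. 362.]
1 0.044 0.05 [362. 329.]
1 0.0575 0.01 [381. 386.]
1 0.0575 0.03 [382. 354.]
1 0.0575 0.05 [383. 321.]
```

View pics/s3.png

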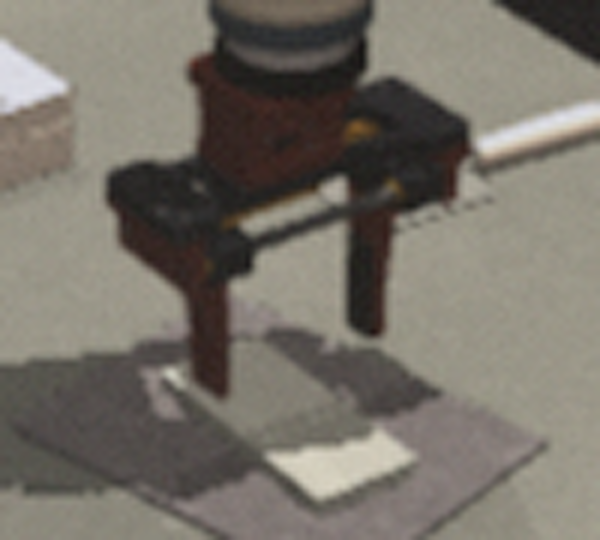

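The plate is untouched and the open fingers straddle it: front tip at (210,395), rear tip at (370,335). Both project to z ≈ 0.045 while the reported TCP z is 0.010, so the real tips are about 35 mm above the reported TCP. I'll go down in small steps and watch the force.

>>> {"op": "step_arm", "data": {"steps": [{"linear": [0,0,0.03],"turn": [0,0,0],"claw": -1},{"linear": [0,0,0.05],"turn": [0,0,0],"claw": -1},{"linear": [0,0,0.05],"turn": [0,0,0],"claw": -1}]}}

```text
time_s: 6.75
tool_pos: [0.5536, -0.1992, -0.0169]
eef_rot: [0.695, 0.719, -0.001, -0.001]
ft_force: [0.5, 0.2, -0.7]
finger_gap: 0.999
grip_force: 0.0
```

>>> {"op": "step_arm", "data": {"steps": [{"linear": [0,0,0.006],"turn": [0,0,0],"claw": -1},{"linear": [0,0,0.006],"turn": [0,0,0],"claw": -1}]}}

```text
time_s: 7.0
tool_pos: [0.5547, -0.1997, -0.0184]
eef_rot: [0.695, 0.719, -0.0, -0.0]
ft_force: [-0.1, -0.2, 1.5]
finger_gap: 1.001
grip_force: 0.0
```

```bash
python3 - <<'E'
from h import *
a=manip.grab_frame("side")[180:270,270:370]
cv2.imwrite("pics/s4.png",cv2.resize(a,None,fx=6,fy=6,interpolation=cv2.INTER_CUBIC))
E
```

```text
(no output)
```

View pics/s4.png

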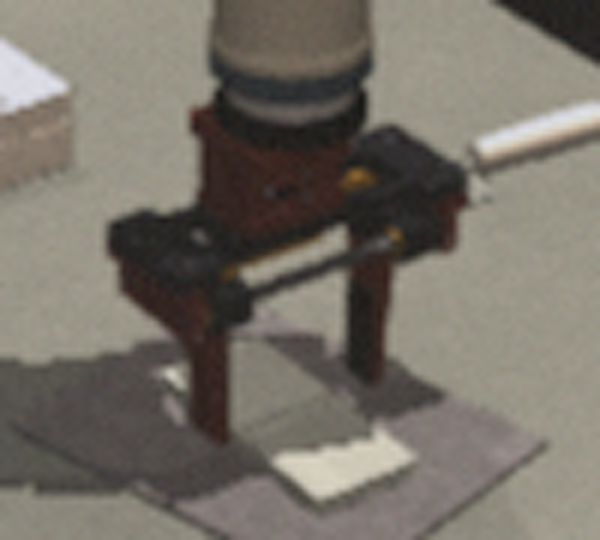

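The tips are now at (212,440) and (368,382), z ≈ 0.016, so about 6 mm remain before gripping.

>>> {"op": "step_arm", "data": {"steps": [{"linear": [0,0,0.006],"turn": [0,0,0],"claw": -1},{"linear": [0,0,0.013],"turn": [0,0,0],"claw": -1},{"linear": [0,0,0.013],"turn": [0,0,0],"claw": -1}]}}

```text
time_s: 7.42
tool_pos: [0.5544, -0.1996, -0.0252]
eef_rot: [0.695, 0.719, -0.0, -0.0]
ft_force: [-0.1, -0.2, 0.0]
finger_gap: 0.996
grip_force: 0.0
```

>>> {"op": "step_arm", "data": {"newtons": 30, "steps": [{"linear": [0,0,0],"turn": [0,0,0],"claw": 1},{"linear": [0,0,0],"turn": [0,0,0],"claw": 1},{"linear": [0,0,0],"turn": [0,0,0],"claw": 1},{"linear": [0,0,0],"turn": [0,0,0],"claw": 1}]}}

```text
time_s: 7.92
tool_pos: [0.5544, -0.1996, -0.0248]
eef_rot: [0.695, 0.719, -0.0, -0.0]
ft_force: [-1.2, -0.8, 1.9]
finger_gap: 0.7
grip_force: 30.0
```

Gripped: an opening of 0.70 is 62 mm. Lift.

>>> {"op": "step_arm", "data": {"steps": [{"linear": [0,0,-0.05],"turn": [0,0,0],"claw": 1},{"linear": [0,0,-0.15],"turn": [0,0,0],"claw": 1},{"linear": [0,0,-0.2],"turn": [0,0,0],"claw": 1},{"linear": [0,0,-0.2],"turn": [0,0,0],"claw": 1}]}}

```text
time_s: 8.43
tool_pos: [0.5562, -0.2002, 0.0769]
eef_rot: [0.695, 0.719, 0.001, 0.002]
ft_force: [0.7, -0.3, -2.2]
finger_gap: 0.699
grip_force: 30.0
```

```bash
python3 - <<'E'
from h import *
go(.512,.2095,.075,.064)
E
```

```text
linear [0.8219, -0.0613, 0.0022] turn [0.0019, 0.0008, -0.0155] rows 6.6
```

>>> {"op": "step_arm", "data": {"steps": [{"linear": [0.06,-0.005,0],"turn": [0,0,0],"claw": 1},{"linear": [0.15,-0.012,0],"turn": [0,0,-0.005],"claw": 1},{"linear": [0.25,-0.02,0],"turn": [0,0,-0.01],"claw": 1},{"linear": [0.36,-0.03,0],"turn": [0,0,-0.015],"claw": 1},{"linear": [0.48,-0.038,0],"turn": [0,0,-0.0155],"claw": 1},{"linear": [0.6,-0.046,0],"turn": [0,0,-0.0155],"claw": 1},{"linear": [0.7,-0.055,0],"turn": [0,0,-0.0155],"claw": 1},{"linear": [0.78,-0.06,0],"turn": [0,0,-0.0155],"claw": 1},{"linear": [0.82,-0.0613,0],"turn": [0,0,-0.0155],"claw": 1},{"linear": [0.82,-0.0613,0],"turn": [0,0,-0.0155],"claw": 1}]}}

```text
time_s: 9.68
tool_pos: [0.5098, 0.2096, 0.074]
eef_rot: [0.683, 0.73, -0.001, -0.0]
ft_force: [-0.5, -0.2, -2.2]
finger_gap: 0.698
grip_force: 30.0
```

```bash
python3 - <<'E'
from h import *
go(.512,.2095,.075,.064)
a=np.mean([manip.grab_frame("side").astype(float) for _ in range(3)],0)[150:240,190:300];b=np.mean([manip.grab_frame("top").astype(float) for _ in range(3)],0)[170:270,165:275]
cv2.imwrite("pics/s5.png",np.hstack([cv2.resize(a,(440,400)),cv2.resize(b*1.4,(360,400))]).clip(0,255).astype(np.uint8))
for q in ("cover",):
  for c in ("top","side"): print(c,[(np.round(r["at"],4).tolist(),round(r["p"],2)) for r in manip.landmark_of(c,q)])
E
```

```text
linear [-0.0005, 0.0043, -0.002] turn [-0.0007, 0.0003, 0.001] rows 0.0
top [([0.296, -0.2028, -0.0032], 0.9), ([0.5094, 0.2016, 0.1028], 0.76), ([0.7885, -0.3041, -0.0006], 0.7)]
side [([0.2944, -0.2017, 0.0001], 0.85), ([0.5115, 0.2076, 0.1059], 0.64), ([0.2958, -0.403, -0.0001], 0.59)]
```

View pics/s5.png

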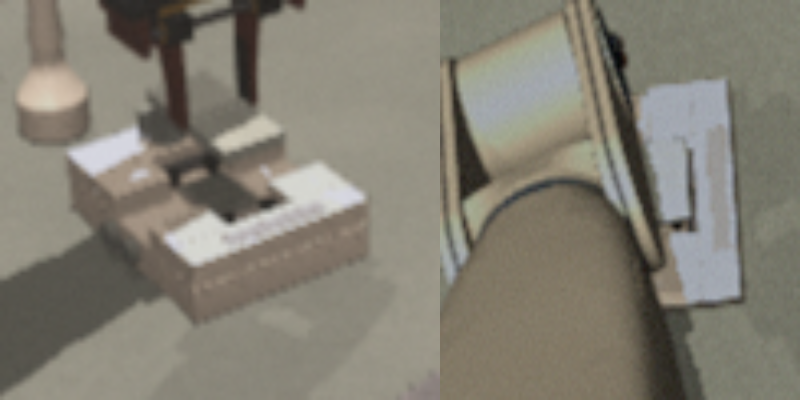

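The cover sits level above the bay, with its dark shadow over the mouth at (215,190). The learned z of about 0.104 agrees with my offset (reported z + 0.031). Correct x and lower to just above the rim.

>>> {"op": "step_arm", "data": {"steps": [{"linear": [0,0.0043,0.03],"turn": [0,0,0.001],"claw": 1},{"linear": [0,0.0043,0.07],"turn": [0,0,0.001],"claw": 1},{"linear": [0,0.0043,0.09],"turn": [0,0,0.001],"claw": 1},{"linear": [0,0.0043,0.09],"turn": [0,0,0.001],"claw": 1},{"linear": [0,0.0043,0.09],"turn": [0,0,0.001],"claw": 1}]}}

```text
time_s: 10.7
tool_pos: [0.513, 0.2094, 0.0303]
eef_rot: [0.685, 0.729, 0.0, 0.0]
ft_force: [0.6, 0.4, -1.3]
finger_gap: 0.7
grip_force: 30.0
```

```bash
python3 - <<'E'
from h import *
go(.512,.2095,.0165,.064)
L=[]
for k in range(3):
  for c in ("top","side"):
    manip.grab_frame(c)
    L+=[(c,np.round(r["at"],4).tolist()) for r in manip.landmark_of(c,"cover") if abs(r["at"][1]-.2)<.05]
print(L)
a=np.mean([manip.grab_frame("side").astype(float) for _ in range(3)],0)[165:225,200:290]
cv2.imwrite("pics/s6.png",cv2.resize(a*1.5,None,fx=8,fy=8,interpolation=cv2.INTER_CUBIC).clip(0,255).astype(np.uint8))
E
```

```text
linear [0.0004, -0.002, 0.0277] turn [0.0002, -0.0001, -0.001] rows 0.2
[('top', [0.5104, 0.2048, 0.0583]), ('side', [0.5136, 0.2093, 0.0619]), ('side', [0.5124, 0.2064, 0.0433]), ('top', [0.5106, 0.2042, 0.058]), ('side', [0.5145, 0.2104, 0.0631]), ('top', [0.5129, 0.2065, 0.0613]), ('side', [0.5137, 0.2124, 0.0623])]
```

View pics/s6.png

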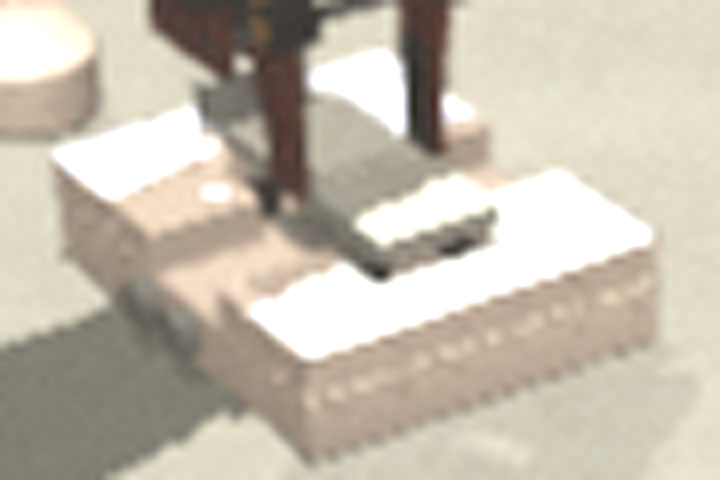

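The held cover hovers level over the mouth, near end at (430,240), aligned with the bay. Now lower slowly on force.

>>> {"op": "step_arm", "data": {"steps": [{"linear": [0,-0.002,0.006],"turn": [0,0,-0.001],"claw": 1},{"linear": [0,-0.002,0.012],"turn": [0,0,-0.001],"claw": 1},{"linear": [0,-0.002,0.016],"turn": [0,0,-0.001],"claw": 1},{"linear": [0,-0.002,0.016],"turn": [0,0,-0.001],"claw": 1}]}}

```text
time_s: 11.95
tool_pos: [0.5115, 0.2091, 0.0218]
eef_rot: [0.684, 0.729, -0.0, -0.0]
ft_force: [-0.5, 0.6, -2.4]
finger_gap: 0.704
grip_force: 30.0
```

>>> {"op": "step_arm", "data": {"steps": [{"linear": [0,0,0.004],"turn": [0,0,0],"claw": 1},{"linear": [0,0,0.004],"turn": [0,0,0],"claw": 1}]}}

```text
time_s: 12.2
tool_pos: [0.5116, 0.2091, 0.02]
eef_rot: [0.684, 0.729, -0.0, -0.0]
ft_force: [-0.6, 0.1, -2.3]
finger_gap: 0.697
grip_force: 30.0
```

>>> {"op": "step_arm", "data": {"steps": [{"linear": [0,0,0.004],"turn": [0,0,0],"claw": 1},{"linear": [0,0,0.004],"turn": [0,0,0],"claw": 1}]}}

```text
time_s: 12.45
tool_pos: [0.5116, 0.2091, 0.018]
eef_rot: [0.684, 0.729, -0.0, -0.0]
ft_force: [0.5, 0.7, -2.5]
finger_gap: 0.698
grip_force: 30.0
```

The underside is at about 0.049 with no contact, so it is inside the bay. Continue until it bears on the studs.

>>> {"op": "step_arm", "data": {"steps": [{"linear": [0,0,0.004],"turn": [0,0,0],"claw": 1},{"linear": [0,0,0.004],"turn": [0,0,0],"claw": 1}]}}

```text
time_s: 12.7
tool_pos: [0.5119, 0.2093, 0.0162]
eef_rot: [0.684, 0.729, 0.0, 0.0]
ft_force: [0.4, 1.1, -1.1]
finger_gap: 0.7
grip_force: 30.0
```

>>> {"op": "step_arm", "data": {"steps": [{"linear": [0,0,0.004],"turn": [0,0,0],"claw": 1},{"linear": [0,0,0.004],"turn": [0,0,0],"claw": 1}]}}

```text
time_s: 12.95
tool_pos: [0.5119, 0.2092, 0.0145]
eef_rot: [0.684, 0.729, 0.0, 0.0]
ft_force: [-1.1, -1.0, 3.9]
finger_gap: 0.694
grip_force: 30.0
```

>>> {"op": "step_arm", "data": {"steps": [{"linear": [0,0,0.004],"turn": [0,0,0],"claw": 1},{"linear": [0,0,0.004],"turn": [0,0,0],"claw": 1}]}}

```text
time_s: 13.2
tool_pos: [0.5119, 0.2092, 0.0125]
eef_rot: [0.684, 0.729, 0.0, 0.0]
ft_force: [-0.9, -0.4, 5.1]
finger_gap: 0.698
grip_force: 30.0
```

>>> {"op": "step_arm", "data": {"steps": [{"linear": [0,0,0.003],"turn": [0,0,0],"claw": 1},{"linear": [0,0,0.003],"turn": [0,0,0],"claw": 1}]}}

```text
time_s: 13.45
tool_pos: [0.5119, 0.2092, 0.0111]
eef_rot: [0.684, 0.729, 0.0, 0.0]
ft_force: [-1.4, -0.4, 5.5]
finger_gap: 0.699
grip_force: 30.0
```

>>> {"op": "step_arm", "data": {"steps": [{"linear": [0,0,0.003],"turn": [0,0,0],"claw": 1},{"linear": [0,0,0.003],"turn": [0,0,0],"claw": 1}]}}

```text
time_s: 13.7
tool_pos: [0.5119, 0.2092, 0.011]
eef_rot: [0.684, 0.729, 0.0, 0.0]
ft_force: [-4.7, -3.0, 21.2]
finger_gap: 0.699
grip_force: 30.0
```

Hard stop at the expected height (0.011 + 0.031 = 0.042). Release, lift, and then press from above with the shut fingers to make sure.

>>> {"op": "step_arm", "data": {"steps": [{"linear": [0,0,-0.003],"turn": [0,0,0],"claw": -1},{"linear": [0,0,-0.003],"turn": [0,0,0],"claw": -1},{"linear": [0,0,-0.003],"turn": [0,0,0],"claw": -1},{"linear": [0,0,-0.003],"turn": [0,0,0],"claw": -1},{"linear": [0,0,-0.05],"turn": [0,0,0],"claw": -1},{"linear": [0,0,-0.1],"turn": [0,0,0],"claw": -1},{"linear": [0,0,-0.1],"turn": [0,0,0],"claw": -1}]}}

```text
time_s: 14.58
tool_pos: [0.513, 0.2097, 0.0605]
eef_rot: [0.684, 0.729, 0.002, 0.001]
ft_force: [-0.3, -0.3, 0.0]
finger_gap: 0.999
grip_force: 0.0
```

>>> {"op": "step_arm", "data": {"steps": [{"linear": [-0.08,0,0],"turn": [0,0,0],"claw": 1},{"linear": [-0.08,0,0],"turn": [0,0,0],"claw": 1},{"linear": [-0.08,0,0],"turn": [0,0,0],"claw": 1},{"linear": [-0.08,0,0],"turn": [0,0,0],"claw": 1},{"linear": [-0.08,0,0],"turn": [0,0,0],"claw": 1},{"linear": [-0.08,0,0],"turn": [0,0,0],"claw": 1},{"linear": [-0.08,0,0],"turn": [0,0,0],"claw": 1},{"linear": [-0.08,0,0],"turn": [0,0,0],"claw": 1},{"linear": [-0.08,0,0],"turn": [0,0,0],"claw": 1}]}}

```text
time_s: 15.7
tool_pos: [0.5143, 0.1692, 0.0592]
eef_rot: [0.684, 0.729, 0.0, 0.0]
ft_force: [0.8, -0.0, -0.5]
finger_gap: 0.022
grip_force: 0.0
```

```bash
python3 - <<'E'
from h import *
for k in range(2):
  for c in ("top","side"):
    manip.grab_frame(c)
    print(c,[np.round(r["at"],4).tolist() for r in manip.landmark_of(c,"cover") if abs(r["at"][1]-.2)<.05])
print(manip.get_obs()["tool_pos"],manip.get_obs()["finger_gap"])
go(.512+.0029,.2085-.045,.022,.064)
E
```

```text
top []
side [[0.5105, 0.2106, 0.0392]]
top []
side [[0.5118, 0.2097, 0.0448]]
[0.51428583 0.16925754 0.05915085] 0.0026169316336741655
linear [-0.0116, 0.0005, 0.0743] turn [0.0, -0.0, -0.0] rows 0.6
```

>>> {"op": "step_arm", "data": {"steps": [{"linear": [0,0,0.05],"turn": [0,0,0],"claw": 1},{"linear": [0,0,0.072],"turn": [0,0,0],"claw": 1},{"linear": [0,0,0.074],"turn": [0,0,0],"claw": 1},{"linear": [0,0,0.074],"turn": [0,0,0],"claw": 1}]}}

```text
time_s: 16.6
tool_pos: [0.5145, 0.1693, 0.0224]
eef_rot: [0.684, 0.729, 0.0, 0.0]
ft_force: [0.1, 0.6, -0.3]
finger_gap: 0.006
grip_force: 0.0
```

>>> {"op": "step_arm", "data": {"steps": [{"linear": [0,0,0.004],"turn": [0,0,0],"claw": 1},{"linear": [0,0,0.004],"turn": [0,0,0],"claw": 1}]}}

```text
time_s: 16.85
tool_pos: [0.5144, 0.1693, 0.0204]
eef_rot: [0.684, 0.729, 0.0, 0.0]
ft_force: [-0.0, -0.2, -0.3]
finger_gap: 0.005
grip_force: 0.0
```

>>> {"op": "step_arm", "data": {"steps": [{"linear": [0,0,0.003],"turn": [0,0,0],"claw": 1},{"linear": [0,0,0.003],"turn": [0,0,0],"claw": 1}]}}

```text
time_s: 17.1
tool_pos: [0.5142, 0.1692, 0.0186]
eef_rot: [0.684, 0.729, -0.0, -0.0]
ft_force: [1.0, 0.6, -0.5]
finger_gap: 0.001
grip_force: 0.0
```

>>> {"op": "step_arm", "data": {"steps": [{"linear": [0,0,0.003],"turn": [0,0,0],"claw": 1},{"linear": [0,0,0.003],"turn": [0,0,0],"claw": 1}]}}

```text
time_s: 17.35
tool_pos: [0.5141, 0.1692, 0.017]
eef_rot: [0.684, 0.729, -0.0, -0.0]
ft_force: [0.4, 0.5, 0.2]
finger_gap: 0.004
grip_force: 0.0
```

>>> {"op": "step_arm", "data": {"steps": [{"linear": [0,0,0.003],"turn": [0,0,0],"claw": 1},{"linear": [0,0,0.003],"turn": [0,0,0],"claw": 1}]}}

```text
time_s: 17.6
tool_pos: [0.5141, 0.1692, 0.0155]
eef_rot: [0.684, 0.729, -0.0, -0.0]
ft_force: [-0.6, 0.5, -0.1]
finger_gap: 0.008
grip_force: 0.0
```

>>> {"op": "step_arm", "data": {"steps": [{"linear": [0,0,0.002],"turn": [0,0,0],"claw": 1},{"linear": [0,0,0.002],"turn": [0,0,0],"claw": 1}]}}

```text
time_s: 17.85
tool_pos: [0.5143, 0.1693, 0.0147]
eef_rot: [0.684, 0.729, 0.0, 0.0]
ft_force: [-0.7, -0.3, 1.7]
finger_gap: 0.009
grip_force: 0.7
```

>>> {"op": "step_arm", "data": {"steps": [{"linear": [0,0,0.002],"turn": [0,0,0],"claw": 1},{"linear": [0,0,0.002],"turn": [0,0,0],"claw": 1}]}}

```text
time_s: 18.1
tool_pos: [0.5144, 0.1693, 0.0146]
eef_rot: [0.684, 0.729, 0.0, 0.0]
ft_force: [-2.7, -1.6, 12.8]
finger_gap: 0.007
grip_force: 6.2
```

>>> {"op": "step_arm", "data": {"steps": [{"linear": [0,0,0.002],"turn": [0,0,0],"claw": 1},{"linear": [0,0,0.002],"turn": [0,0,0],"claw": 1}]}}

```text
time_s: 18.35
tool_pos: [0.5144, 0.1693, 0.0145]
eef_rot: [0.684, 0.729, 0.0, 0.0]
ft_force: [-7.3, -2.8, 22.5]
finger_gap: 0.003
grip_force: 11.5
```

>>> {"op": "step_arm", "data": {"steps": [{"linear": [0,0,-0.03],"turn": [0,0,0],"claw": 1},{"linear": [0.08,0,-0.03],"turn": [0,0,0],"claw": 1},{"linear": [0.156,0,-0.03],"turn": [0,0,0],"claw": 1},{"linear": [0.156,0,-0.006],"turn": [0,0,0],"claw": 1},{"linear": [0.156,0,-0.006],"turn": [0,0,0],"claw": 1}]}}

```text
time_s: 18.98
tool_pos: [0.5088, 0.2468, 0.015]
eef_rot: [0.684, 0.73, -0.0, -0.0]
ft_force: [0.3, -0.1, -0.1]
finger_gap: 0.005
grip_force: 0.0
```

>>> {"op": "step_arm", "data": {"steps": [{"linear": [0,0,0.003],"turn": [0,0,0],"claw": 1},{"linear": [0,0,0.003],"turn": [0,0,0],"claw": 1}]}}

```text
time_s: 19.23
tool_pos: [0.5088, 0.2463, 0.0146]
eef_rot: [0.685, 0.729, -0.0, -0.0]
ft_force: [-4.4, 1.8, 6.5]
finger_gap: 0.002
grip_force: 3.5
```

>>> {"op": "step_arm", "data": {"steps": [{"linear": [0,0,0.002],"turn": [0,0,0],"claw": 1},{"linear": [0,0,0.002],"turn": [0,0,0],"claw": 1}]}}

```text
time_s: 19.48
tool_pos: [0.5088, 0.2463, 0.0146]
eef_rot: [0.685, 0.729, -0.0, -0.0]
ft_force: [-7.6, 1.1, 16.7]
finger_gap: 0.003
grip_force: 8.3
```

>>> {"op": "step_arm", "data": {"steps": [{"linear": [0,0,0.002],"turn": [0,0,0],"claw": 1},{"linear": [0,0,0.002],"turn": [0,0,0],"claw": 1}]}}

```text
time_s: 19.73
tool_pos: [0.5089, 0.2463, 0.0145]
eef_rot: [0.685, 0.729, -0.0, -0.0]
ft_force: [-8.5, -0.3, 26.6]
finger_gap: 0.003
grip_force: 13.3
```

Both ends stop hard at the same height (0.0145), so the cover is home and level. This also shows that the tip's real z is the reported z + 0.0395. On to the latch.

>>> {"op": "step_arm", "data": {"steps": [{"linear": [0,0,-0.05],"turn": [0,0,0],"claw": 1},{"linear": [0,0,-0.16],"turn": [0,0,0],"claw": -1},{"linear": [0,0,-0.16],"turn": [0,0,0],"claw": -1},{"linear": [0,0,-0.16],"turn": [0,0,0],"claw": -1}]}}

```text
time_s: 20.23
tool_pos: [0.5089, 0.246, 0.0918]
eef_rot: [0.685, 0.729, -0.0, -0.0]
ft_force: [-1.0, 0.1, -0.3]
finger_gap: 0.306
grip_force: 0.0
```

```bash
python3 - <<'E'
from h import *
for k in range(3):
  for c in ("top","side"):
    manip.grab_frame(c)
    for q in ("latch_tip","latch_grip","cover"):
      print(c,q,[(np.round(r["at"],4).tolist(),round(r["p"],2)) for r in manip.landmark_of(c,q) if np.hypot(r["at"][0]-.51,r["at"][1]-.25)<.1])
go(.506,.3023,.085,1.55)
E
```

```text
top latch_tip []
top latch_grip [([0.5105, 0.2097, 0.0425], 0.47), ([0.51, 0.2051, 0.0414], 0.44)]
top cover [([0.5103, 0.2042, 0.0378], 0.67)]
side latch_tip [([0.55, 0.3018, 0.0622], 0.61)]
side latch_grip [([0.5029, 0.3055, 0.0725], 0.53), ([0.5119, 0.2075, 0.041], 0.47), ([0.513, 0.2093, 0.0414], 0.43)]
side cover [([0.5136, 0.2101, 0.0427], 0.75)]
top latch_tip [([0.5122, 0.2037, 0.0543], 0.71)]
top latch_grip []
top cover [([0.5116, 0.2032, 0.0416], 0.6)]
side latch_tip [([0.5485, 0.3022, 0.0612], 0.6)]
side latch_grip [([0.503, 0.3052, 0.0741], 0.68)]
side cover [([0.5117, 0.2105, 0.0405], 0.52)]
top latch_tip []
top latch_grip []
top cover [([0.5104, 0.2027, 0.0397], 0.71)]
side latch_tip [([0.5502, 0.3004, 0.0602], 0.53)]
side latch_grip [([0.5023, 0.3057, 0.075], 0.56)]
side cover [([0.5146, 0.2078, 0.0429], 0.64)]
linear [0.1106, 0.0006, 0.0142] turn [-0.0, -0.0, -0.743] rows 8.0
```

>>> {"op": "step_arm", "data": {"steps": [{"linear": [0.11,0,0.0],"turn": [0,0,-0.1],"claw": -1},{"linear": [0.11,0,0.0],"turn": [0,0,-0.2],"claw": -1},{"linear": [0.11,0,0.0],"turn": [0,0,-0.3],"claw": -1},{"linear": [0.11,0,0.0],"turn": [0,0,-0.4],"claw": -1},{"linear": [0.11,0,0.0],"turn": [0,0,-0.5],"claw": -1},{"linear": [0.11,0,0.0],"turn": [0,0,-0.6],"claw": -1},{"linear": [0.11,0,0.0],"turn": [0,0,-0.7],"claw": -1},{"linear": [0.11,0,0.0],"turn": [0,0,-0.728],"claw": -1},{"linear": [0.11,0,0.0],"turn": [0,0,-0.728],"claw": -1}]}}

```text
time_s: 22.55
tool_pos: [0.5057, 0.3019, 0.0921]
eef_rot: [0.026, 1.0, -0.0, -0.0]
ft_force: [-0.8, 0.5, 0.5]
finger_gap: 1.0
grip_force: 0.0
```

```bash
python3 - <<'E'
from h import *
go(.506,.3023,.029,1.52)
E
```

```text
linear [-0.0005, 0.0008, 0.1262] turn [-0.0, -0.0, -0.0007] rows 1.0
```

>>> {"op": "step_arm", "data": {"steps": [{"linear": [0,0.0008,0.05],"turn": [0,0,0],"claw": -1},{"linear": [0,0.0008,0.1],"turn": [0,0,0],"claw": -1},{"linear": [0,0.0008,0.126],"turn": [0,0,0],"claw": -1},{"linear": [0,0.0008,0.126],"turn": [0,0,0],"claw": -1}]}}

```text
time_s: 23.05
tool_pos: [0.5052, 0.302, 0.0284]
eef_rot: [0.026, 1.0, -0.0, -0.001]
ft_force: [0.3, -1.3, -0.3]
finger_gap: 1.003
grip_force: 0.0
```

>>> {"op": "step_arm", "data": {"newtons": 15, "steps": [{"linear": [0,0,0],"turn": [0,0,0],"claw": 1},{"linear": [0,0,0],"turn": [0,0,0],"claw": 1},{"linear": [0,0,0],"turn": [0,0,0],"claw": 1},{"linear": [0,0,0],"turn": [0,0,0],"claw": 1},{"linear": [0,0,0],"turn": [0,0,0],"claw": 1},{"linear": [0,0,0],"turn": [0,0,0],"claw": 1},{"linear": [0,0,0],"turn": [0,0,0],"claw": 1},{"linear": [0,0,0],"turn": [0,0,0],"claw": 1},{"linear": [0,0,0],"turn": [0,0,0],"claw": 1}]}}

```text
time_s: 24.18
tool_pos: [0.5059, 0.3027, 0.0291]
eef_rot: [0.025, 1.0, 0.0, 0.0]
ft_force: [0.2, 2.1, -2.3]
finger_gap: 0.135
grip_force: 14.9
```

The bar is gripped (12 mm). Turn clockwise, which is positive about tool z.

>>> {"op": "step_arm", "data": {"steps": [{"linear": [0,0,0],"turn": [0,0,0.07],"claw": 1},{"linear": [0,0,0],"turn": [0,0,0.14],"claw": 1},{"linear": [0,0,0],"turn": [0,0,0.21],"claw": 1},{"linear": [0,0,0],"turn": [0,0,0.28],"claw": 1},{"linear": [0,0,0],"turn": [0,0,0.35],"claw": 1}]}}

```text
time_s: 24.8
tool_pos: [0.5055, 0.3018, 0.0291]
eef_rot: [0.369, 0.93, -0.001, -0.0]
ft_force: [-0.7, -1.9, 0.2]
finger_gap: 0.141
grip_force: 14.9
```

>>> {"op": "step_arm", "data": {"steps": [{"linear": [0,0,0],"turn": [0,0,0.07],"claw": 1},{"linear": [0,0,0],"turn": [0,0,0.14],"claw": 1},{"linear": [0,0,0],"turn": [0,0,0.21],"claw": 1},{"linear": [0,0,0],"turn": [0,0,0.28],"claw": 1},{"linear": [0,0,0],"turn": [0,0,0.35],"claw": 1},{"linear": [0,0,0],"turn": [0,0,0.35],"claw": 1}]}}

```text
time_s: 25.55
tool_pos: [0.5045, 0.3014, 0.0291]
eef_rot: [0.663, 0.749, -0.001, -0.0]
ft_force: [-3.6, -2.6, 5.7]
finger_gap: 0.138
grip_force: 15.0
```

```bash
python3 - <<'E'
from h import *
o=manip.get_obs();print(o["torque"],o["ft_force"],o["finger_gap"]);go(.506,.3023,.029,.064)
E
```

```text
[-0.73168203  0.84897696 -0.05534062] [-3.57485692 -2.57014114  5.68650979] 0.13785157446757035
linear [0.0014, 0.0031, 0.0001] turn [-0.0013, 0.0007, 0.0286] rows 0.3
```

>>> {"op": "step_arm", "data": {"steps": [{"linear": [0.001,0.002,0],"turn": [0,0,0.024],"claw": 1},{"linear": [0.001,0.002,0],"turn": [0,0,0.024],"claw": 1},{"linear": [0.001,0.002,0],"turn": [0,0,0.024],"claw": -1},{"linear": [0.001,0.002,0],"turn": [0,0,0.024],"claw": -1},{"linear": [0.001,0.002,0],"turn": [0,0,0.024],"claw": -1},{"linear": [0.001,0.002,0],"turn": [0,0,0.024],"claw": -1},{"linear": [0.001,0.002,-0.1],"turn": [0,0,0.024],"claw": -1},{"linear": [0.001,0.002,-0.2],"turn": [0,0,0.024],"claw": -1},{"linear": [0.001,0.002,-0.3],"turn": [0,0,0.024],"claw": -1}]}}

```text
time_s: 26.68
tool_pos: [0.5066, 0.3029, 0.1806]
eef_rot: [0.681, 0.732, -0.0, -0.0]
ft_force: [1.5, 0.6, -0.5]
finger_gap: 0.893
grip_force: 0.0
```

>>> {"op": "step_arm", "data": {"steps": [{"linear": [-0.1,-0.1,-0.1],"turn": [0,0,0],"claw": -1},{"linear": [-0.2,-0.3,-0.1],"turn": [0,0,0],"claw": -1},{"linear": [-0.4,-0.3,-0.1],"turn": [0,0,0],"claw": -1},{"linear": [-0.6,-0.3,-0.1],"turn": [0,0,0],"claw": -1},{"linear": [-0.6,-0.3,-0.1],"turn": [0,0,0],"claw": -1},{"linear": [-0.6,-0.3,-0.1],"turn": [0,0,0],"claw": -1},{"linear": [-0.6,-0.3,-0.1],"turn": [0,0,0],"claw": -1}]}}

```text
time_s: 27.55
tool_pos: [0.3783, -0.01, 0.2294]
eef_rot: [0.683, 0.73, 0.0, 0.0]
ft_force: [1.0, -0.8, 0.3]
finger_gap: 1.001
grip_force: 0.0
```

```bash
python3 - <<'E'
from h import *
for k in range(2):
  for c in ("top","side"):
    manip.grab_frame(c)
    for q in ("latch_tip","latch_grip","cover"):
      print(c,q,[(np.round(r["at"],4).tolist(),round(r["p"],2)) for r in manip.landmark_of(c,q) if np.hypot(r["at"][0]-.51,r["at"][1]-.25)<.1])
a=np.mean([manip.grab_frame("side").astype(float) for _ in range(4)],0)[165:225,200:290]
b=np.mean([manip.grab_frame("top").astype(float) for _ in range(4)],0)[180:260,170:265]
cv2.imwrite("pics/s7.png",np.hstack([cv2.resize(a*1.2,(450,300),interpolation=cv2.INTER_CUBIC),cv2.resize(b*1.5,(350,300),interpolation=cv2.INTER_CUBIC)]).clip(0,255).astype(np.uint8))
E
```

```text
top latch_tip []
top latch_grip [([0.5064, 0.3063, 0.0781], 0.74)]
top cover [([0.5095, 0.2039, 0.0402], 0.87), ([0.5068, 0.2111, 0.0447], 0.74)]
side latch_tip [([0.5089, 0.2556, 0.0623], 0.44), ([0.5027, 0.303, 0.0748], 0.35)]
side latch_grip [([0.5044, 0.3024, 0.0758], 0.55)]
side cover [([0.5135, 0.2085, 0.0413], 0.63)]
top latch_tip [([0.5083, 0.2588, 0.0613], 0.52)]
top latch_grip [([0.5082, 0.2575, 0.0587], 0.72), ([0.5096, 0.3044, 0.0757], 0.65)]
top cover [([0.509, 0.2042, 0.0424], 0.79)]
side latch_tip [([0.5076, 0.2583, 0.0624], 0.5)]
side latch_grip [([0.5055, 0.3041, 0.0731], 0.58), ([0.5119, 0.2132, -0.003], 0.24)]
side cover [([0.5146, 0.2077, 0.0442], 0.83)]
```

View pics/s7.png

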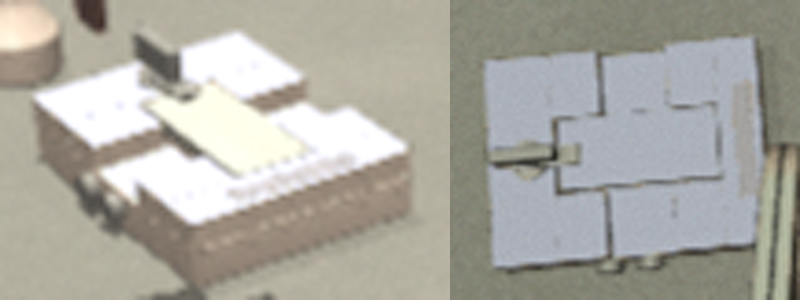

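The cover lies flush in the bay, centre at (640,150) in the right-hand view. The latch tongue points along the bay over the cover at (570,153), and the robot is clear.

```bash
python3 -c "
from plant import manip
print(manip.job_done())"
```

```text
the job is handed in; nothing more can be done
None
```

The cover is in the bay, pressed home and level, and the latch is turned over it to about its stop. The job is handed in at roughly 28 s of the 64 s allowed, but no verdict came back.

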